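# Tool the pane joint of a basking ledge

## Robot

A 6-joint arm with a two-finger parallel gripper is mounted at the origin on the work surface. World frame = base frame: x ahead of the robot, y to its left, z up, the work surface at z = 0. Lengths are in m, angles in rad, forces in N, time in s.
With the tool pointing down it reaches from about 0.3 to 0.75 m from the base axis. Payload 8.5 kg.
Tool frame: the origin (TCP) lies between the finger pads; the fingertips stand 19 mm ahead of it and the grasp point (between the pads) is the TCP; z points along the fingers, y is the direction in which the jaws open and shut (so a half turn about z gives the same grasp; the last joint's range is limited). The gripper opens to 85 mm and grips with 20 to 120 N. Pads are 22 mm wide; open, the fingers measure 114 mm over their backs; the gripper's body (76 mm by 85 mm) begins 54 mm behind the grasp point. The pads swing forward as they close: fully open they stand 13 mm farther back than shut.
Start: joints at [-1.505, 0.381, 1.297, -0, 1.464, -0.215], TCP at [0.152, -0.528, 0.25] pointing down, gripper open.
Joint ranges: [-3.11, 3.11], [-0.89, 2.33], [0.22, 2.48], [-1.42, 4.56], [0.17, 2.85], [-2.88, 2.88]. Speed limits (rad/s): [2.39, 2.39, 3.14, 3.14, 3.14, 3.14].

## Interface

Orientations are given as [roll, pitch, yaw] about the fixed x, y, z axes, in that order (R = Rz(yaw) Ry(pitch) Rx(roll)).
In Python, from bench import get_obs, imaging, robot gives the robot as it stands.
- The arm moves only by the tool send_rows, never from a script. Its argument "steps" is a list of rows, each an object with "jaw": the opening, from 0 (shut) to 1 (fully open); "delta_pos": the shift along the tool's x, y, z in mm, a list of three; "dr": the turn, a rotation vector about the tool's x, y, z in rad, a list of three. A call has 1 to 8 rows; each row shifts and turns the commanded pose from where the row before left it, along the tool's axes as they then stand; what a row does not reach is not made up. A row lasts 1/12 s, in which the tool goes at most 41.7 mm and 7.16 degrees, less where a joint would pass 70% of its speed; a pose out of reach is approached as far as the arm can. A call with a gripper value outside its range is refused whole. The fingers move at their own pace and stop on an object; "squeeze" is the grip in N (left out, the last holds). Time passes only in rows, so rows that do not move let the fingers close. It gives the time, the measured TCP pose, the force and the opening at its end, in the units of the state.
- get_obs(): the state, without advancing time (a new reading comes with each control period).
- imaging.camera(name): name is "side" or "top"; returns the picture (420x560x3 uint8, red, green, blue); there is no depth.
- imaging.get_calibration(name): a dict with "fx", "fy", "cx", "cy" (pixels), "R" (3x3) and "t" (3): a world point X has camera coordinates R X + t. Camera axes: x right, y down, z forward; pixel columns grow to the right and rows downward; lengths in m; the calibration is good to about 2 mm. A picture is of the moment at which its call begins. get_calibration takes no time and is no camera call.
- robot.job_done(): hands the job in, once; it reports no verdict.
The state is a dict: "t": time; "joints": joint angles; "joint_vel": joint speeds; "tau": joint torques, N m; "tool_pos": TCP position; "orientation": TCP orientation; "wrist_force": force on the tool from outside, world axes, zero at the start; "torque": the same for the moment, N m; "gripper_width": opening from 0.0 (shut) to 1.0 (fully open).
Only numpy, scipy, OpenCV 4.12 (cv2) and the standard library are available. Lean on these libraries where they do the work, as an engineer would, in place of code of your own. Each camera call takes 0.05 s, during which the arm holds its last target. There are 200 camera calls.

## Task

Lock the slate ledge's clamp by turning its wing knob clockwise until it clicks over, then take the seam scraper from its fork stand and run its sprung tip along the inside corner where the clear pane meets the slate tile, starting at the clamp's end and going to the other end in one unbroken pass, no faster than 5 cm a second, pressing lightly so that the tip gives but never bottoms. Lean the scraper away from the pane to get under the brace strip; afterwards hang it upright in its fork again, with the clamp still locked, and leave the other goods where they stand.

Things in the scene. Friction and masses are not known exactly. Their poses are not given: they have to be found in the camera images.
- ledge: Fixed aluminium board with a grey slate tile (x -150 to 0, y -90 to 90 mm, top 22 mm above the table) and, at the tile's far edge, an upright clear pane (200 mm along y, top 127 mm above the table). A thin white line marks the joint. Origin: on the table under the joint's middle, at the pane's front face. x: into the pane, away from the tile; y: along the joint to the clamp's end; z up.
- brace (a point): Middle of the lower front edge of the clear brace strip that sticks out 30 mm from the pane's top over the joint, toward the robot (-x of the ledge), along the pane's whole 200 mm. This edge is 121 mm above the table, the strip 6 mm thick.
- seam_start (a point): Point on the joint line (pane face meets tile top, z 22 mm) 15 mm inside the tile's edge at the clamp's end, y = +75 mm on the ledge. The pass starts here (up to 15 mm either side will do).
- seam_end (a point): The like point at the other end, y = -75 mm on the ledge. The pass ends here (up to 15 mm either side will do).
- clamp_grip (a point): Centre of the clamp's black wing knob, on its upright axis, 56 mm above the table (x -95, y 135 mm on the ledge). The wing is a bar 66 mm long (the point's x), 16 mm wide (its y), 38 to 68 mm above the table. Below are a hub of 44 mm diameter and a flat steel toe, 64 mm along the point's +x, its top 29 mm above the table: keep fingertips above 30 mm.
- clamp (a joint): Clamp angle in rad, growing clockwise seen from above: 0 open, 1.2 locked with the toe over the tile. A detent spring pushes it back below about 0.6 and snaps it on to 1.2 above (peak torque about 0.1 N m).
- fork: Fixed steel fork stand: foot 100 x 90 mm, a rear post, and two level prongs along its x, open end toward -x, tops 100 mm above the table. The slot between them is 22 mm wide; prongs 12 mm wide, from x -32 to +48 mm; the post (x 45 to 59 mm) is no higher. Origin: on the table under the scraper's place in the slot; z up.
- scraper: Loose seam scraper, 165 mm long, 0.12 kg, hanging upright in the fork: a square steel collar 36 x 36 x 6 mm rests on the prongs; above it a black rubber handle 20 x 20 mm, 84 mm high; below it a steel shaft 12 mm thick, 50 mm long, then the sprung tip. Origin: centre of the collar's underside (100 mm above the fork's when hung); z up the handle, x and y square to its faces.
- tip (a point): Centre of the scraper's round white tip, a ball of 10 mm diameter, 70 mm below the scraper's origin on its axis when unpressed. In the corner it lies 5 mm from the pane and 5 mm above the tile top.
- nib (a joint): How far the sprung tip is pushed in along the scraper's axis, m: 0 free, 0.010 bottomed; spring 0.5 N per mm. Pushed in 2 to 6 mm is right.
- hide: Bystander: round grey plastic hide, a dome of 116 mm diameter and 56 mm high. Origin: centre of its underside.
- jar: Bystander: closed amber glass jar, 76 mm diameter, 100 mm high. Origin: centre of its underside.
- dish: Bystander: white ceramic feeding dish, 90 mm diameter, 32 mm high. Origin: centre of its underside.
- tin: Bystander: tin, 72 mm diameter, 75 mm high. Origin: centre of its underside.
- stone: Bystander: flat grey stone 110 x 80 x 25 mm. Origin: centre of its underside.
- carton: Bystander: carton 60 x 80 x 60 mm. Origin: centre of its underside.
Not all that is in view belongs to the job. Of the things that look like the scraper, the larger one is meant. Leave any turquoise look-alike of the fork alone.

How it is judged:
By the outcome, as a careful person would: the job done as asked, in the order asked, and still so for the second after the job is handed in, with the robot touching nothing.
It also fails if it takes over 72 s, if anything falls off the work surface, if the arm or the gripper's body presses on something with over 40 N, if the wrist force passes 120 N, or if a joint passes its speed limit or range.

## Working session

There is one attempt and no reset: what is moved stays moved. The work goes in short steps, Python scripts to look and compute and a tool call to move; the robot and the scene stay as the last step left them, time stands still between calls to the robot, and variables do not carry over. Pictures are saved under pics/ and viewed, about 8 in all and at most 12, crops included, and the job is handed in when it is done.

Besides the shell and the picture viewer there is one more tool, called as name([rows], argument=value, ...), one row to a line, values as JSON. send_rows: Moves the arm, as the interface text tells. Its arguments: {"type":"object","properties":{"steps":{"type":"array"},"squeeze":{"type":"number"}},"required":["steps"]}

```bash
mkdir -p pics; ls; python3 - <<'E'
from bench import get_obs, imaging, robot
import cv2, numpy as np
for n in("top","side"):
    im=imaging.camera(n); cv2.imwrite(f"pics/{n}0.png",im[:,:,::-1])
    c=imaging.get_calibration(n); print(n,c)
print(get_obs())
E
```

```text
pics
top {'fx': 528.5759329175177, 'fy': 528.5759329175177, 'cx': 275.9098227415334, 'cy': 212.2002242525783, 'R': array([[ 1.22212558e-02, -9.99925016e-01,  7.76193509e-04],
       [-9.79935495e-01, -1.21313722e-02, -1.98945357e-01],
       [ 1.98939856e-01,  1.67074254e-03, -9.80010277e-01]]), 't': array([0.01643616, 0.47035169, 1.32075344])}
side {'fx': 405.65342493537133, 'fy': 405.65342493537133, 'cx': 277.30662550984835, 'cy': 216.6294235644961, 'R': array([[-0.98799121, -0.15414528,  0.01061153],
       [-0.12035019,  0.72467338, -0.67850153],
       [ 0.09689792, -0.67163065, -0.73452234]]), 't': array([0.45149022, 0.10006217, 0.96389203])}
{'t': 0.1, 'joints': array([-1.50528007e+00,  3.81122336e-01,  1.29814760e+00,  1.60816293e-05,
        1.46362761e+00, -2.15295406e-01]), 'joint_vel': array([ 0.00107972, -0.00223529, -0.00128566, -0.00114359,  0.00023302,
       -0.00071925]), 'tau': array([ 3.28160851e-03, -4.49220157e+01, -2.31655097e+01, -2.07173621e-04,
        3.66265289e-03,  4.67439463e-06]), 'tool_pos': array([ 0.15241252, -0.52821202,  0.24978949]), 'orientation': array([-3.14032130e+00, -2.94390648e-04,  2.80809744e-01]), 'wrist_force': array([-0.22870586,  0.2414393 ,  0.51186145]), 'torque': array([-0.07566292, -0.05037073, -0.001185  ]), 'gripper_width': 0.9980554382229632}
```

View pics/top0.png

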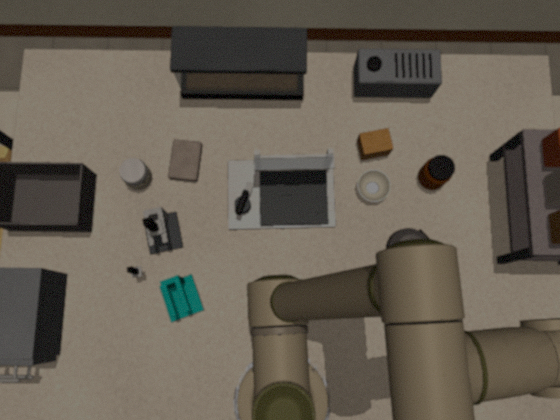

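View pics/side0.png

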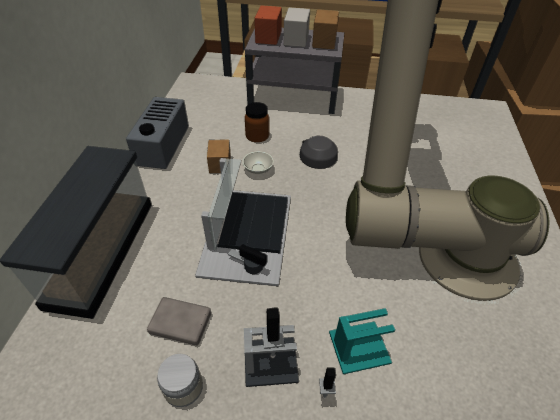

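Top view: the scraper in the grey fork is at about (157,230). Candidates for it are the small look-alike at (136,271) and the empty turquoise fork at (182,297). I choose the larger scraper in the grey steel fork. The ledge is at (290,190) and the wing knob at (243,204). Next are close crops to check this.

```bash
cat > h.py <<'E'
import numpy as np, cv2
from bench import get_obs, imaging, robot
C={n:imaging.get_calibration(n) for n in("top","side")}
def proj(n,X):
    c=C[n]; p=c["R"]@np.asarray(X,float)+c["t"]; return np.array([c["fx"]*p[0]/p[2]+c["cx"],c["fy"]*p[1]/p[2]+c["cy"]])
def ray(n,uv):
    c=C[n]; d=c["R"].T@np.array([(uv[0]-c["cx"])/c["fx"],(uv[1]-c["cy"])/c["fy"],1]); return -c["R"].T@c["t"],d
def plane(n,uv,z):
    o,d=ray(n,uv); return o+d*(z-o[2])/d[2]
def tri(a,b):
    (o,d),(p,e)=ray("top",a),ray("side",b); s=np.linalg.lstsq(np.c_[d,-e],p-o,rcond=None)[0]
    A,B=o+d*s[0],p+e*s[1]; return (A+B)/2,np.linalg.norm(A-B)
def crop(im,x0,y0,x1,y1,k,fn,gam=0.6):
    a=cv2.resize(im[y0:y1,x0:x1,::-1],None,fx=k,fy=k,interpolation=cv2.INTER_CUBIC)
    a=(255*(a/255.)**gam).astype(np.uint8)
    for x in range((x0+9)//10*10,x1,10): cv2.line(a,(int((x-x0)*k),0),(int((x-x0)*k),12 if x%50==0 else 5),(0,0,255),1)
    for y in range((y0+9)//10*10,y1,10): cv2.line(a,(0,int((y-y0)*k)),(12 if y%50==0 else 5,int((y-y0)*k)),(0,0,255),1)
    cv2.imwrite(fn,a)
E
python3 - <<'E'
from h import *
t=cv2.imread("pics/top0.png")[:,:,::-1]; s=cv2.imread("pics/side0.png")[:,:,::-1]
crop(t,140,140,345,260,3.9,"pics/topc.png"); crop(s,190,150,330,390,2.5,"pics/sidec.png")
print(plane("top",(157,230),.1),plane("top",(295,170),.022))
E
```

```text
[0.41093237 0.31514243 0.1       ] [ 0.5912843  -0.02749126  0.022     ]
```

View pics/topc.png

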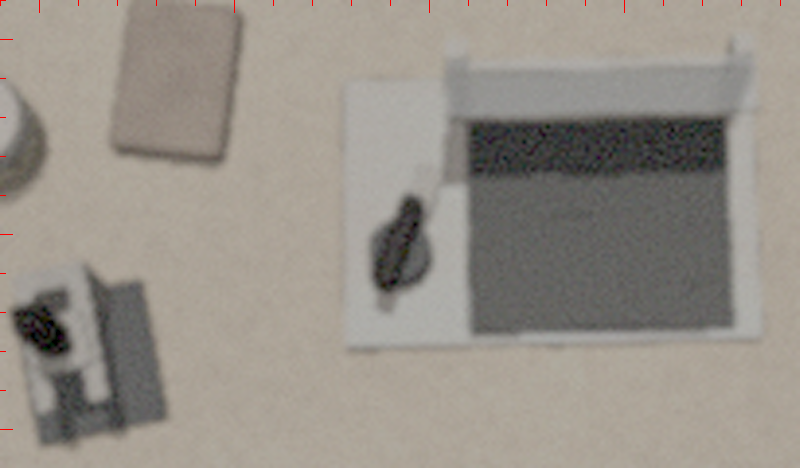

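View pics/sidec.png

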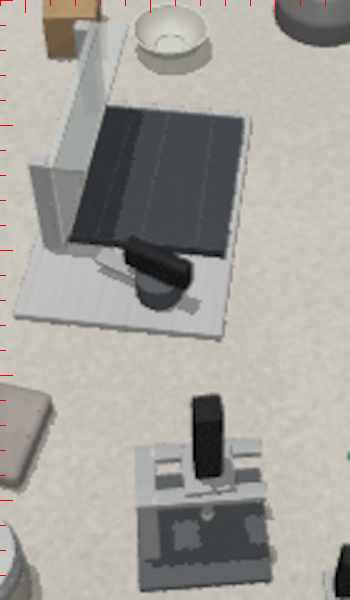

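Crops: the top crop shows tile corners at about (261,225), (328,224), (261,171) and (326,170), with the wing at (242,203). The side crop shows the scraper handle at (273,325) sitting in the grey fork with the open end toward the robot. The choice is confirmed, so I'll compute the poses.

```bash
python3 - <<'E'
from h import *
def kab(M,P):
    M=np.array(M,float)/1e3;P=np.array(P)[:,:2];m=M.mean(0);p=P.mean(0);U,S,V=np.linalg.svd((M-m).T@(P-p));R=V.T@np.diag([1,np.linalg.det(V.T@U.T)])@U.T
    return R,p-R@m,np.arctan2(R[1,0],R[0,0]),1e3*((M@R.T+p-R@m)-P)
t=cv2.imread("pics/top0.png");s=cv2.imread("pics/side0.png")
def corners(img,roi,th,seed):
    x0,y0,x1,y1=roi;g=cv2.cvtColor(img,6)[y0:y1,x0:x1]
    m=(cv2.GaussianBlur(g,(3,3),0)<th).astype(np.uint8)
    m=cv2.morphologyEx(m,2,np.ones((7,7)))
    n,l=cv2.connectedComponents(m);m=(l==l[seed[1]-y0,seed[0]-x0]).astype(np.uint8)
    c=max(cv2.findContours(m,0,1)[0],key=cv2.contourArea)
    for e in np.arange(.02,.12,.005):
        a=cv2.approxPolyDP(cv2.convexHull(c),e*cv2.arcLength(c,True),True)
        if len(a)<=4:break
    return a[:,0]+[x0,y0]
g=cv2.cvtColor(t,6);print(g[190:230:4,300],g[150:190:4,300],g[200,250:270:2])
print("top",corners(t,(225,140,345,240),75,(300,200)).tolist());print("side",corners(s,(190,150,330,290),75,(255,220)).tolist())
M=[(-150,90),(-150,-90),(0,90),(0,-90)]
for n,px in(("top",[(260.8,225.4),(328.2,223.8),(260.5,171),(325.9,170)]),("side",[(278.8,252.4),(287.2,197.2),(218,246.4),(232.8,192)])):
    P=[plane(n,p,.022) for p in px];R,o,y,res=kab(M,P);print(n,o,y,res.round(1).tolist(),"knob",R@[-.095,.135]+o)
# clamp wing
for z in(.068,):print("wing",[plane("top",(140+a/3.9,140+b/3.9),z)[:2].round(4) for a,b in((410,200),(385,288))])
# handle top : top px approx, side
print("handle top tri",tri((140+30/3.9,140+318/3.9),(190+207/2.5,150+397/2.5)), "collar side",plane("side",(190+207/2.5,150+478/2.5),.106))
# prongs tips & post ends z=.1 in top
for q in((48,412),(103,402),(15,275),(85,262)):print("prong",plane("top",(140+q[0]/3.9,140+q[1]/3.9),.1)[:2].round(4))
for q in((262,440),(265,497),(137,447),(140,503)):print("prong side",plane("side",(190+q[0]/2.5,150+q[1]/2.5),.1)[:2].round(4))
for q in((168,418),(145,283),(40,445)):print("foot top",plane("top",(140+q[0]/3.9,140+q[1]/3.9),.006)[:2].round(4))
E
```

```text
[ 53  53  52  47  57  53  52  55  49 121] [125 125 104 103 107  44  19  17  24  53] [113 131 135 134 130  79  52  55  52  57]
top [[325, 169], [326, 223], [261, 224], [259, 170]]
side [[232, 193], [286, 198], [258, 273], [218, 247]]
top [ 0.59120245 -0.02250434] 0.03098301990505134 [[-0.9, 1.3], [-1.8, -1.7], [1.1, 2.5], [1.7, -2.1]] knob [0.49206601 0.10948795]
side [ 0.59285425 -0.01618817] 0.03587579163805835 [[-2.9, -2.4], [-2.4, 2.0], [3.3, -2.7], [2.0, 3.1]] knob [0.49307319 0.11531749]
wing [array([0.5197, 0.1019]), array([0.4605, 0.1168])]
handle top tri (array([0.41600748, 0.31618879, 0.19327041]), np.float64(0.0021234804472267353)) collar side [0.41472926 0.32892216 0.106     ]
prong [0.3719 0.3244]
prong [0.3787 0.2902]
prong [0.4596 0.3507]
prong [0.4686 0.3065]
prong side [0.3807 0.2911]
prong side [0.3733 0.3335]
prong side [0.4685 0.3108]
prong side [0.4578 0.3515]
foot top [0.3815 0.2655]
foot top [0.4742 0.2856]
foot top [0.3622 0.3507]
```

send_rows([
  {"jaw":1,"delta_pos":[0,0,0],"dr":[0,0,-0.12]},
  {"jaw":1,"delta_pos":[0,0,0],"dr":[0,0,-0.12]},
  {"jaw":1,"delta_pos":[0,0,0],"dr":[0,0,-0.12]},
  {"jaw":1,"delta_pos":[0,0,0],"dr":[0,0,-0.12]},
  {"jaw":1,"delta_pos":[0,0,0],"dr":[0,0,-0.12]},
  {"jaw":1,"delta_pos":[0,0,0],"dr":[0,0,-0.12]},
  {"jaw":1,"delta_pos":[0,0,0],"dr":[0,0,-0.12]},
  {"jaw":1,"delta_pos":[0,0,0],"dr":[0,0,-0.12]},
])

```text
t: 0.77
tool_pos: [0.1524, -0.5283, 0.2499]
orientation: [-3.141, -0.001, 1.247]
wrist_force: [0.0, -0.1, -0.5]
gripper_width: 1.001
```

send_rows([
  {"jaw":1,"delta_pos":[0,0,0],"dr":[0,0,-0.12]},
  {"jaw":1,"delta_pos":[0,0,0],"dr":[0,0,-0.12]},
  {"jaw":1,"delta_pos":[0,0,0],"dr":[0,0,-0.12]},
  {"jaw":1,"delta_pos":[0,0,0],"dr":[0,0,-0.12]},
  {"jaw":1,"delta_pos":[0,0,0],"dr":[0,0,-0.12]},
  {"jaw":1,"delta_pos":[0,0,0],"dr":[0,0,-0.12]},
  {"jaw":1,"delta_pos":[0,0,0],"dr":[0,0,-0.12]},
  {"jaw":1,"delta_pos":[0,0,0],"dr":[0,0,-0.12]},
])

```text
t: 1.43
tool_pos: [0.1524, -0.5283, 0.2499]
orientation: [3.141, -0.001, 2.207]
wrist_force: [-0.1, 0.0, -0.4]
gripper_width: 1.001
```

send_rows([
  {"jaw":1,"delta_pos":[0,0,0],"dr":[0,0,-0.12]},
  {"jaw":1,"delta_pos":[0,0,0],"dr":[0,0,-0.12]},
  {"jaw":1,"delta_pos":[0,0,0],"dr":[0,0,-0.12]},
  {"jaw":1,"delta_pos":[0,0,0],"dr":[0,0,-0.12]},
  {"jaw":1,"delta_pos":[0,0,0],"dr":[0,0,-0.12]},
])

```text
t: 1.85
tool_pos: [0.1524, -0.5283, 0.2499]
orientation: [3.141, -0.0, 2.807]
wrist_force: [-0.5, -0.3, -0.0]
gripper_width: 1.004
```

```bash
cat >> h.py <<'E'
from scipy.spatial.transform import Rotation as Ro
def to(pos,rpy,quiet=False):
    """tool-frame shift (mm) and turn from the measured pose to a target"""
    s=get_obs();R=Ro.from_euler("xyz",s["orientation"]);T=Ro.from_euler("xyz",rpy)
    d=R.inv().apply(np.array(pos)-s["tool_pos"])*1e3;w=(R.inv()*T).as_rotvec()
    print("t %.2f pos %s rpy %s F %s w %.3f j %s\n  delta %s |%.0f| dr %s"%(s["t"],s["tool_pos"].round(4),s["orientation"].round(3),s["wrist_force"].round(1),s["gripper_width"],s["joints"].round(2),d.round(1),np.linalg.norm(d),w.round(3)))
E
python3 -c "
from h import *
to([.491,.111,.18],[np.pi,0,2.81])"
```

```text
t 1.85 pos [ 0.1524 -0.5283  0.2499] rpy [ 3.141 -0.     2.807] F [-0.5 -0.3 -0. ] w 1.004 j [-1.51  0.38  1.3   0.    1.46 -2.74]
  delta [-109.7  715.    70.5] |727| dr [ 0.001 -0.    -0.003]
```

send_rows([
  {"jaw":1,"delta_pos":[-4.6,29.8,2.9],"dr":[0,0,0]},
  {"jaw":1,"delta_pos":[-4.6,29.8,2.9],"dr":[0,0,0]},
  {"jaw":1,"delta_pos":[-4.6,29.8,2.9],"dr":[0,0,0]},
  {"jaw":1,"delta_pos":[-4.6,29.8,2.9],"dr":[0,0,0]},
  {"jaw":1,"delta_pos":[-4.6,29.8,2.9],"dr":[0,0,0]},
  {"jaw":1,"delta_pos":[-4.6,29.8,2.9],"dr":[0,0,0]},
  {"jaw":1,"delta_pos":[-4.6,29.8,2.9],"dr":[0,0,0]},
  {"jaw":1,"delta_pos":[-4.6,29.8,2.9],"dr":[0,0,0]},
])

```text
t: 2.52
tool_pos: [0.2671, -0.3145, 0.2268]
orientation: [3.141, -0.0, 2.801]
wrist_force: [1.1, 0.0, -0.1]
gripper_width: 1.0
```

send_rows([
  {"jaw":1,"delta_pos":[-4.6,29.8,2.9],"dr":[0,0,0]},
  {"jaw":1,"delta_pos":[-4.6,29.8,2.9],"dr":[0,0,0]},
  {"jaw":1,"delta_pos":[-4.6,29.8,2.9],"dr":[0,0,0]},
  {"jaw":1,"delta_pos":[-4.6,29.8,2.9],"dr":[0,0,0]},
  {"jaw":1,"delta_pos":[-4.6,29.8,2.9],"dr":[0,0,0]},
  {"jaw":1,"delta_pos":[-4.6,29.8,2.9],"dr":[0,0,0]},
  {"jaw":1,"delta_pos":[-4.6,29.8,2.9],"dr":[0,0,0]},
  {"jaw":1,"delta_pos":[-4.6,29.8,2.9],"dr":[0,0,0]},
])

```text
t: 3.18
tool_pos: [0.3815, -0.1021, 0.2037]
orientation: [3.142, -0.0, 2.801]
wrist_force: [-0.1, -0.5, 0.8]
gripper_width: 1.004
```

send_rows([
  {"jaw":1,"delta_pos":[-4.6,29.8,2.9],"dr":[0,0,0]},
  {"jaw":1,"delta_pos":[-4.6,29.8,2.9],"dr":[0,0,0]},
  {"jaw":1,"delta_pos":[-4.6,29.8,2.9],"dr":[0,0,0]},
  {"jaw":1,"delta_pos":[-4.6,29.8,2.9],"dr":[0,0,0]},
  {"jaw":1,"delta_pos":[-4.6,29.8,2.9],"dr":[0,0,0]},
  {"jaw":1,"delta_pos":[-4.6,29.8,2.9],"dr":[0,0,0]},
  {"jaw":1,"delta_pos":[-4.6,29.8,2.9],"dr":[0,0,0]},
  {"jaw":1,"delta_pos":[-4.6,29.8,2.9],"dr":[0,0,0]},
])

```text
t: 3.85
tool_pos: [0.4958, 0.1103, 0.1803]
orientation: [-3.141, -0.001, 2.801]
wrist_force: [0.9, -0.6, 0.2]
gripper_width: 0.999
```

```bash
python3 -c "
from h import *
to([.491,.111,.056],[np.pi,0,2.81])
im=imaging.camera('side'); crop(im,170,130,390,290,3.5,'pics/s1.png')"
```

```text
t 3.85 pos [0.4958 0.1103 0.1803] rpy [-3.141e+00 -1.000e-03  2.801e+00] F [ 0.9 -0.6  0.2] w 0.999 j [-0.01  0.37  1.53 -0.    1.24 -1.24]
  delta [  4.7  -0.9 124.3] |124| dr [-0.    -0.001 -0.009]
```

View pics/s1.png

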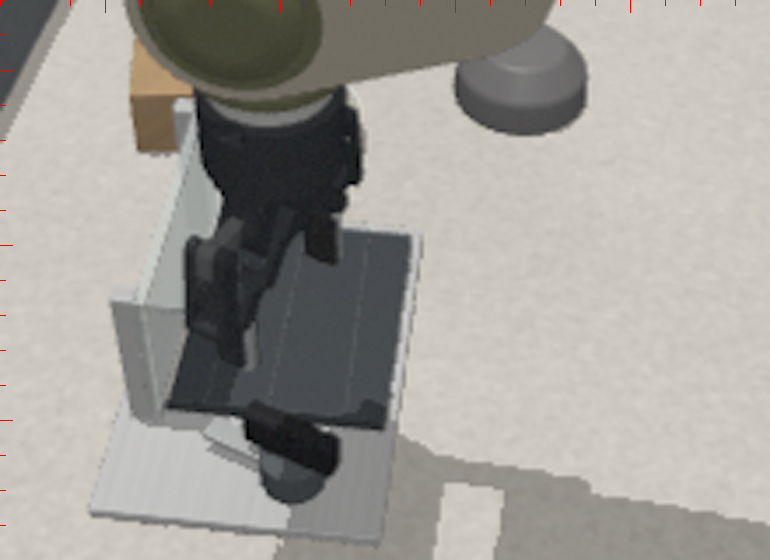

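Viewed 5 pictures. The side crop shows the gripper above the wing, with the wing's top face running from about (240,246) to (267,260). I'll check the wing centre and angle from this view.

```bash
python3 -c "
from h import *
print(proj('side',[.491,.111,.056]),proj('side',[.491,.111,.068]))
# wing lower edge front: base corners and top-face
f=lambda a,b,z:plane('side',(170+a/3.5,130+b/3.5),z)[:2].round(4)
print('top face back edge',f(250,402,.068),f(342,440,.068),'bottom front',f(245,437,.038),f(333,476,.038))
"
```

```text
[254.60570081 254.40270268] [254.43834822 251.0543453 ]
top face back edge [0.5227 0.0987] [0.4602 0.1188] bottom front [0.5265 0.1042] [0.465  0.1254]
```

send_rows([
  {"jaw":1,"delta_pos":[3.5,0,16],"dr":[0,0,0]},
  {"jaw":1,"delta_pos":[0,0,16],"dr":[0,0,0]},
  {"jaw":1,"delta_pos":[0,0,16],"dr":[0,0,0]},
  {"jaw":1,"delta_pos":[0,0,16],"dr":[0,0,0]},
  {"jaw":1,"delta_pos":[0,0,16],"dr":[0,0,0]},
  {"jaw":1,"delta_pos":[0,0,16],"dr":[0,0,0]},
  {"jaw":1,"delta_pos":[0,0,15],"dr":[0,0,0]},
  {"jaw":0.6,"delta_pos":[0,0,12],"dr":[0,0,0]},
])

```text
t: 4.57
tool_pos: [0.4918, 0.1098, 0.0564]
orientation: [-3.141, -0.001, 2.801]
wrist_force: [-1.0, -0.7, 0.7]
gripper_width: 0.882
```

send_rows([
  {"jaw":0,"delta_pos":[0,0,0],"dr":[0,0,0]},
  {"jaw":0,"delta_pos":[0,0,0],"dr":[0,0,0]},
  {"jaw":0,"delta_pos":[0,0,0],"dr":[0,0,0]},
  {"jaw":0,"delta_pos":[0,0,0],"dr":[0,0,0]},
  {"jaw":0,"delta_pos":[0,0,0],"dr":[0,0,0]},
  {"jaw":0,"delta_pos":[0,0,0],"dr":[0,0,0]},
  {"jaw":0,"delta_pos":[0,0,0],"dr":[0,0,0]},
  {"jaw":0,"delta_pos":[0,0,0],"dr":[0,0,0]},
], squeeze=25)

```text
t: 5.23
tool_pos: [0.493, 0.1109, 0.0587]
orientation: [3.139, 0.002, 2.801]
wrist_force: [2.2, 7.7, 2.5]
gripper_width: 0.182
```

send_rows([
  {"jaw":0,"delta_pos":[0,1.5,0],"dr":[0,0,0.08]},
  {"jaw":0,"delta_pos":[0,0,0],"dr":[0,0,0.08]},
  {"jaw":0,"delta_pos":[0,0,0],"dr":[0,0,0.08]},
  {"jaw":0,"delta_pos":[0,0,0],"dr":[0,0,0.08]},
  {"jaw":0,"delta_pos":[0,0,0],"dr":[0,0,0.08]},
  {"jaw":0,"delta_pos":[0,0,0],"dr":[0,0,0.08]},
  {"jaw":0,"delta_pos":[0,0,0],"dr":[0,0,0.08]},
  {"jaw":0,"delta_pos":[0,0,0],"dr":[0,0,0.08]},
])

```text
t: 5.9
tool_pos: [0.4937, 0.1121, 0.0587]
orientation: [3.138, 0.001, 2.157]
wrist_force: [3.5, 6.9, 1.8]
gripper_width: 0.183
```

send_rows([
  {"jaw":0,"delta_pos":[0,0,0],"dr":[0,0,0.08]},
  {"jaw":0,"delta_pos":[0,0,0],"dr":[0,0,0.08]},
  {"jaw":0,"delta_pos":[0,0,0],"dr":[0,0,0.08]},
  {"jaw":0,"delta_pos":[0,0,0],"dr":[0,0,0.08]},
  {"jaw":0,"delta_pos":[0,0,0],"dr":[0,0,0.08]},
  {"jaw":0,"delta_pos":[0,0,0],"dr":[0,0,0.08]},
  {"jaw":0,"delta_pos":[0,0,0],"dr":[0,0,0.08]},
])

```text
t: 6.48
tool_pos: [0.4947, 0.1124, 0.0588]
orientation: [3.136, -0.002, 1.596]
wrist_force: [7.9, 8.8, -3.1]
gripper_width: 0.184
```

```bash
python3 -c "
from h import *
to([.493,.1115,.056],[np.pi,0,1.604]);print(get_obs()['torque'])"
```

```text
t 6.48 pos [0.4947 0.1124 0.0588] rpy [ 3.136e+00 -2.000e-03  1.596e+00] F [ 7.9  8.8 -3.1] w 0.184 j [-0.01  0.54  1.68  0.    0.92 -0.04]
  delta [-0.9 -1.7  2.7] |3| dr [ 0.006 -0.002 -0.008]
[ 1.41355633 -0.8986525   0.46169637]
```

send_rows([
  {"jaw":1,"delta_pos":[0,0,0],"dr":[0,0,0]},
  {"jaw":1,"delta_pos":[0,0,0],"dr":[0,0,0]},
  {"jaw":1,"delta_pos":[0,0,0],"dr":[0,0,0]},
  {"jaw":1,"delta_pos":[0,0,0],"dr":[0,0,0]},
  {"jaw":1,"delta_pos":[0,0,-5],"dr":[0,0,0]},
  {"jaw":1,"delta_pos":[0,0,-30],"dr":[0,0,0]},
  {"jaw":1,"delta_pos":[0,0,-35],"dr":[0,0,0]},
  {"jaw":1,"delta_pos":[0,0,-35],"dr":[0,0,0]},
])

```text
t: 7.15
tool_pos: [0.4922, 0.1112, 0.1641]
orientation: [-3.14, -0.0, 1.601]
wrist_force: [0.7, 0.7, 0.1]
gripper_width: 0.995
```

send_rows([
  {"jaw":1,"delta_pos":[0,0,-35],"dr":[0,0,-0.12]},
  {"jaw":1,"delta_pos":[0,0,-35],"dr":[0,0,-0.12]},
  {"jaw":1,"delta_pos":[0,0,-20],"dr":[0,0,-0.12]},
  {"jaw":1,"delta_pos":[0,0,0],"dr":[0,0,-0.12]},
  {"jaw":1,"delta_pos":[0,0,0],"dr":[0,0,-0.12]},
  {"jaw":1,"delta_pos":[0,0,0],"dr":[0,0,-0.12]},
  {"jaw":1,"delta_pos":[0,0,0],"dr":[0,0,-0.12]},
  {"jaw":1,"delta_pos":[0,0,0],"dr":[0,0,-0.12]},
])

```text
t: 7.82
tool_pos: [0.4924, 0.1112, 0.2531]
orientation: [-3.142, 0.0, 2.567]
wrist_force: [1.0, -0.1, -0.4]
gripper_width: 1.003
```

send_rows([
  {"jaw":1,"delta_pos":[0,0,0],"dr":[0,0,-0.12]},
  {"jaw":1,"delta_pos":[0,0,0],"dr":[0,0,-0.12]},
  {"jaw":1,"delta_pos":[0,0,0],"dr":[0,0,-0.12]},
  {"jaw":1,"delta_pos":[0,0,0],"dr":[0,0,-0.12]},
  {"jaw":1,"delta_pos":[0,0,0],"dr":[0,0,-0.12]},
  {"jaw":1,"delta_pos":[0,0,0],"dr":[0,0,-0.12]},
  {"jaw":1,"delta_pos":[0,0,0],"dr":[0,0,-0.07]},
])

```text
t: 8.4
tool_pos: [0.4924, 0.1112, 0.2531]
orientation: [-3.142, -0.0, -2.926]
wrist_force: [0.6, 0.0, -0.4]
gripper_width: 0.999
```

```bash
python3 -c "
from h import *
to([.407,.319,.26],[np.pi,0,np.pi+.21])
im=imaging.camera('side'); crop(im,170,200,340,390,3.1,'pics/s2.png')"
```

```text
t 8.40 pos [0.4924 0.1112 0.2531] rpy [-3.142 -0.    -2.926] F [ 0.6  0.  -0.4] w 0.999 j [-0.01  0.3   1.41 -0.    1.43 -1.8 ]
  delta [ 39.  221.2  -6.9] |225| dr [-0.    -0.     0.006]
```

View pics/s2.png

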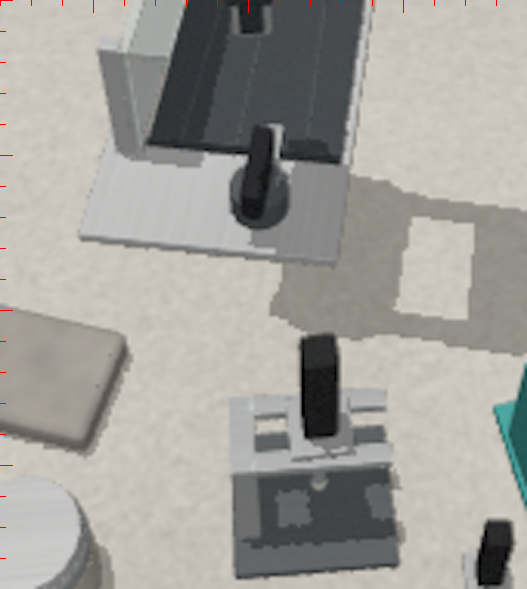

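Viewed 6. The wing now lies along the ledge's y with the toe over the tile, so the clamp looks locked. The scraper handle runs from (273,308) to (274,341) in the grey fork. I'll work out its position.

```bash
python3 -c "
from h import *
f=lambda a,b,z:plane('side',(170+a/3.1,200+b/3.1),z)[:2].round(4)
print('handle base front edge',f(303,435,.106),f(340,438,.106))
print('handle top front edge',f(302,350,.19),f(337,346,.19), 'back',f(303,337,.19),f(336,334,.19))
print('collar front',f(288,458,.1),f(354,452,.1),'prong tips',f(390,456,.1),f(385,390,.1),f(232,471,.1),f(232,398,.1))
"
```

```text
handle base front edge [0.4237 0.3287] [0.4029 0.3272]
handle top front edge [0.4247 0.3228] [0.4072 0.3176] back [0.4254 0.3153] [0.4088 0.3108]
collar front [0.4302 0.3407] [0.3942 0.3313] prong tips [0.374  0.3304] [0.3818 0.2909] [0.4595 0.3531] [0.4686 0.31  ]
```

send_rows([
  {"jaw":1,"delta_pos":[3.9,27.3,0],"dr":[0,0,0]},
  {"jaw":1,"delta_pos":[3.9,27.3,0],"dr":[0,0,0]},
  {"jaw":1,"delta_pos":[3.9,27.3,0],"dr":[0,0,0]},
  {"jaw":1,"delta_pos":[3.9,27.3,0],"dr":[0,0,0]},
  {"jaw":1,"delta_pos":[3.9,27.3,0],"dr":[0,0,0]},
  {"jaw":1,"delta_pos":[3.9,27.3,0],"dr":[0,0,0]},
  {"jaw":1,"delta_pos":[3.9,27.3,0],"dr":[0,0,0]},
  {"jaw":1,"delta_pos":[3.9,27.3,0],"dr":[0,0,0]},
])

```text
t: 9.12
tool_pos: [0.416, 0.3196, 0.2531]
orientation: [-3.142, 0.0, -2.934]
wrist_force: [1.2, -0.4, -0.4]
gripper_width: 1.003
```

send_rows([
  {"jaw":1,"delta_pos":[0,0,0],"dr":[0,0,0]},
  {"jaw":1,"delta_pos":[0,0,15],"dr":[0,0,0]},
  {"jaw":1,"delta_pos":[0,0,20],"dr":[0,0,0]},
  {"jaw":1,"delta_pos":[0,0,20],"dr":[0,0,0]},
  {"jaw":1,"delta_pos":[0,0,20],"dr":[0,0,0]},
  {"jaw":1,"delta_pos":[0,0,15],"dr":[0,0,0]},
  {"jaw":1,"delta_pos":[0,0,10],"dr":[0,0,0]},
  {"jaw":1,"delta_pos":[0,0,0],"dr":[0,0,0]},
])

```text
t: 9.78
tool_pos: [0.4161, 0.3177, 0.151]
orientation: [-3.141, -0.004, -2.934]
wrist_force: [0.0, -0.2, 0.2]
gripper_width: 1.004
```

```bash
python3 -c "
from h import *
to([.4155,.318,.152],[np.pi,0,np.pi+.22])"
```

```text
t 9.78 pos [0.4161 0.3177 0.151 ] rpy [-3.141 -0.004 -2.934] F [ 0.  -0.2  0.2] w 1.004 j [ 0.43  0.43  1.53 -0.    1.19 -1.35]
  delta [ 0.5  0.4 -1. ] |1| dr [-0.001 -0.004 -0.012]
```

send_rows([
  {"jaw":0.5,"delta_pos":[0,0,0],"dr":[0,0,0]},
  {"jaw":0.4,"delta_pos":[0,0,0],"dr":[0,0,0]},
  {"jaw":0.3,"delta_pos":[0,0,0],"dr":[0,0,0]},
  {"jaw":0.2,"delta_pos":[0,0,0],"dr":[0,0,0]},
  {"jaw":0,"delta_pos":[0,0,0],"dr":[0,0,0]},
  {"jaw":0,"delta_pos":[0,0,0],"dr":[0,0,0]},
  {"jaw":0,"delta_pos":[0,0,0],"dr":[0,0,0]},
  {"jaw":0,"delta_pos":[0,0,0],"dr":[0,0,0]},
], squeeze=60)

```text
t: 10.45
tool_pos: [0.4169, 0.3185, 0.1532]
orientation: [3.142, 0.001, -2.932]
wrist_force: [-0.8, -2.1, 5.5]
gripper_width: 0.229
```

```bash
python3 -c "
from h import *
to([.4155,.318,.152],[np.pi,0,np.pi+.22]);print(get_obs()['torque'])"
```

```text
t 10.45 pos [0.4169 0.3185 0.1532] rpy [ 3.142e+00  1.000e-03 -2.932e+00] F [-0.8 -2.1  5.5] w 0.229 j [ 0.43  0.43  1.52 -0.    1.19 -1.35]
  delta [ 1.5 -0.2  1.2] |2| dr [ 0.     0.001 -0.011]
[-0.26166623  0.15712805 -0.02796041]
```

send_rows([
  {"jaw":0,"delta_pos":[0,0,-5],"dr":[0,0,0]},
  {"jaw":0,"delta_pos":[0,0,-10],"dr":[0,0,0]},
  {"jaw":0,"delta_pos":[0,0,-20],"dr":[0,0,0]},
  {"jaw":0,"delta_pos":[0,0,-25],"dr":[0,0,0]},
  {"jaw":0,"delta_pos":[0,0,-25],"dr":[0,0,0]},
  {"jaw":0,"delta_pos":[0,0,-20],"dr":[0,0,0]},
  {"jaw":0,"delta_pos":[0,0,-10],"dr":[0,0,0.085]},
  {"jaw":0,"delta_pos":[0,0,0],"dr":[0,0,0.085]},
])

```text
t: 11.12
tool_pos: [0.4174, 0.3188, 0.2703]
orientation: [3.14, 0.004, -3.106]
wrist_force: [0.2, 0.1, -1.3]
gripper_width: 0.225
```

send_rows([
  {"jaw":0,"delta_pos":[0,0,0],"dr":[0,-0.1,0]},
  {"jaw":0,"delta_pos":[0,0,0],"dr":[0,-0.1,0]},
  {"jaw":0,"delta_pos":[0,0,0],"dr":[0,-0.1,0]},
  {"jaw":0,"delta_pos":[0,0,0],"dr":[0,-0.1,0]},
  {"jaw":0,"delta_pos":[0,0,0],"dr":[0,-0.1,0]},
  {"jaw":0,"delta_pos":[0,0,0],"dr":[0,-0.1,0]},
  {"jaw":0,"delta_pos":[0,0,0],"dr":[0,-0.1,0]},
  {"jaw":0,"delta_pos":[0,0,0],"dr":[0,0,0]},
])

```text
t: 11.78
tool_pos: [0.4145, 0.318, 0.2661]
orientation: [-3.139, 0.7, -3.099]
wrist_force: [-0.1, -0.3, -2.0]
gripper_width: 0.226
```

```bash
cat >> h.py <<'E'
def led(x,y,z,o=(.592,-.020),psi=.033):
    c,s=np.cos(psi),np.sin(psi);return np.array([o[0]+c*x-s*y,o[1]+s*x+c*y,z])
def leanR(th=.7,psi=.033): return Ro.from_euler("xyz",[np.pi,0,np.pi+psi])*Ro.from_rotvec([0,-th,0])
def lean(tip,back=0,L=.123,th=.7,psi=.033):
    R=leanR(th,psi); to(tip-(L+back)*R.as_matrix()[:,2],R.as_euler("xyz"))
E
python3 -c "
from h import *
lean(led(-.005,.075,.027),.1)"
```

```text
t 11.78 pos [0.4145 0.318  0.2661] rpy [-3.139  0.7   -3.099] F [-0.1 -0.3 -2. ] w 0.226 j [ 0.58  0.17  1.73 -0.55  0.69 -0.7 ]
  delta [  32.6 -268.7   62.8] |278| dr [ 0.003 -0.     0.007]
```

send_rows([
  {"jaw":0,"delta_pos":[2,-15,4],"dr":[0,0,0.007]},
  {"jaw":0,"delta_pos":[2.8,-23,5.3],"dr":[0,0,0]},
  {"jaw":0,"delta_pos":[2.8,-23,5.3],"dr":[0,0,0]},
  {"jaw":0,"delta_pos":[2.8,-23,5.3],"dr":[0,0,0]},
  {"jaw":0,"delta_pos":[2.8,-23,5.3],"dr":[0,0,0]},
  {"jaw":0,"delta_pos":[2.8,-23,5.3],"dr":[0,0,0]},
  {"jaw":0,"delta_pos":[2.8,-23,5.3],"dr":[0,0,0]},
  {"jaw":0,"delta_pos":[2.8,-23,5.3],"dr":[0,0,0]},
])

```text
t: 12.45
tool_pos: [0.4335, 0.142, 0.2219]
orientation: [3.135, 0.699, -3.112]
wrist_force: [-0.2, 0.9, -0.9]
gripper_width: 0.226
```

send_rows([
  {"jaw":0,"delta_pos":[2.8,-23,5.3],"dr":[0,0,0]},
  {"jaw":0,"delta_pos":[2.8,-23,5.3],"dr":[0,0,0]},
  {"jaw":0,"delta_pos":[2.8,-23,5.3],"dr":[0,0,0]},
  {"jaw":0,"delta_pos":[2.8,-23,5.3],"dr":[0,0,0]},
  {"jaw":0,"delta_pos":[0,0,0],"dr":[0,0,0]},
  {"jaw":0,"delta_pos":[0,0,0],"dr":[0,0,0]},
])

```text
t: 12.95
tool_pos: [0.4405, 0.0668, 0.2017]
orientation: [3.132, 0.696, -3.115]
wrist_force: [0.1, 1.2, -0.6]
gripper_width: 0.224
```

```bash
python3 -c "
from h import *
lean(led(-.005,.075,.027),.06)
s=get_obs();R=Ro.from_euler('xyz',s['orientation']).as_matrix()
for L in(.123,):
  X=s['tool_pos']+L*R[:,2];print('tip pred',X,proj('side',X),proj('top',X),s['torque'])
im=imaging.camera('side'); crop(im,190,150,340,280,5,'pics/s3.png',.5)
"
```

```text
t 12.95 pos [0.4405 0.0668 0.2017] rpy [ 3.132  0.696 -3.115] F [ 0.1  1.2 -0.6] w 0.224 j [-0.2   0.07  2.1   0.5   0.33 -2.22]
  delta [  2.5 -17.   43.1] |46| dr [ 0.006 -0.003 -0.005]
tip pred [0.51929926 0.07005743 0.10737424] [244.77702007 223.69845142] [256.99974545 187.85856129] [-0.0616529   0.43165954  0.01020808]
```

View pics/s3.png

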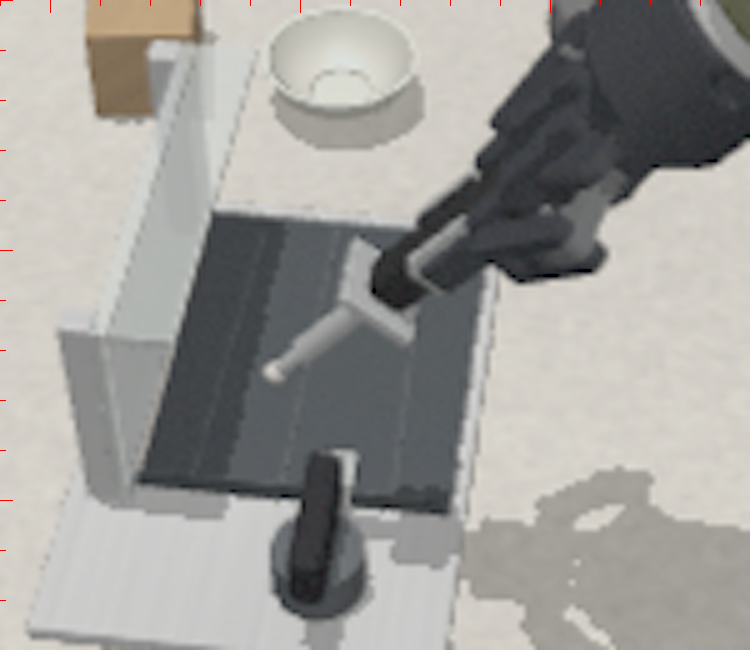

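Viewed 7. The tip is at (244.6,224.4) and I predicted (244.8,223.7), so the grasp length is right. Joint 5 is getting close to its limit, so I'll fit a small kinematic model to the readings to choose the lean.

```bash
cat > k.py <<'E'
from h import *
from scipy.optimize import least_squares
D=[([-1.505,.381,1.298,0,1.464,-.215],[.1524,-.5282,.2498],[-3.1403,0,.2808]),
([-.01,.37,1.53,0,1.24,-1.24],[.4958,.1103,.1803],[-3.141,-.001,2.801]),
([-.01,.54,1.68,0,.92,-.04],[.4947,.1124,.0588],[3.136,-.002,1.596]),
([-.01,.30,1.41,0,1.43,-1.8],[.4924,.1112,.2531],[-3.142,0,-2.926]),
([.43,.43,1.53,0,1.19,-1.35],[.4161,.3177,.151],[-3.141,-.004,-2.934]),
([.58,.17,1.73,-.55,.69,-.7],[.4145,.318,.2661],[-3.139,.7,-3.099])]
s=get_obs();D.append((s["joints"],s["tool_pos"],s["orientation"]))
E=lambda a,v:Ro.from_euler(a,v)
def fk(q,p):
    a0,L1,C,B,e,F,b,h,g=p
    R=E("z",q[0]+a0);x=np.array([0,0,h])+R.apply([b,0,0]);R=R*E("y",q[1]);x=x+R.apply([0,0,L1]);R=R*E("y",q[2]);x=x+R.apply([C,0,B])
    R=R*E("z",q[3])*E("y",q[4]);x=x+R.apply([e,0,F]);return x,R*E("z",q[5]+g)
def best(sg):
    def res(p):
        o=[]
        for q,x,r in D:
            q=np.array(q,float)*[1,1,1,sg,1,sg if sg else 1];X,R=fk(q,p);o+=list((X-x)*10)+list((Ro.from_euler("xyz",r).inv()*R).as_rotvec())
        return np.array(o)
    return min((least_squares(res,[.21,.36,c,.35,0.05,.2,0,.3,g]) for c in(0,.07,-.07) for g in(0,1.57,3.1,-1.57)),key=lambda f:f.cost)
S={sg:best(sg) for sg in(1,-1)};sg=min(S,key=lambda k:S[k].cost);P=S[sg].x
def ik(x,R,q0):
    f=lambda q:np.r_[(fk(q*[1,1,1,sg,1,sg],P)[0]-x)*10,(R.inv()*fk(q*[1,1,1,sg,1,sg],P)[1]).as_rotvec()]
    r=least_squares(f,q0);return r.x,r.cost
if __name__=="__main__":
    print(sg,P.round(4),{k:v.cost for k,v in S.items()})
    for th in(.5,.6,.7,.8):
        for y,b in((.075,.04),(.075,0),(.03,0),(0,0),(-.03,0),(-.075,0)):
            R=leanR(th);q,c=ik(led(-.005,y,.027)-(.119+b)*R.as_matrix()[:,2],R,s["joints"]);print(th,y,b,q.round(2),round(c,6))
E
python3 k.py
```

```text
1 [ 0.2286  0.5491  0.0946  0.3362  0.0154  0.2345  0.0344  0.1039 -4.4979] {1: np.float64(0.06038396607755246), -1: np.float64(6.3072013510039735)}
0.5 0.075 0.04 [-0.1   0.26  1.86 -0.09  0.53 -1.63] 0.0
0.5 0.075 0 [-0.11  0.34  1.87 -0.1   0.43 -1.62] 0.0
0.5 0.03 0 [-0.22  0.34  1.87  0.03  0.43 -1.83] 0.0
0.5 0 0 [-0.29  0.34  1.87  0.11  0.43 -1.97] 0.0
0.5 -0.03 0 [-0.37  0.35  1.86  0.19  0.45 -2.11] 0.0
0.5 -0.075 0 [-0.47  0.36  1.84  0.29  0.48 -2.29] 0.0
0.6 0.075 0.04 [-0.09  0.24  1.97 -0.18  0.34 -1.53] 0.0
0.6 0.075 0 [-0.1   0.33  1.97 -0.24  0.24 -1.47] 0.0
0.6 0.03 0 [-0.22  0.33  1.97  0.07  0.24 -1.87] 0.0
0.6 0 0 [-0.31  0.33  1.97  0.26  0.25 -2.13] 0.0
0.6 -0.03 0 [-0.39  0.34  1.96  0.42  0.27 -2.35] 0.0
0.6 -0.075 0 [-0.5   0.36  1.94  0.58  0.32 -2.6 ] 0.0
0.7 0.075 0.04 [-0.06  0.25  2.09 -0.68  0.14 -1.  ] 0.0
0.7 0.075 0 [-0.14  0.35  2.1   1.3  -0.04 -3.04] 0.0
0.7 0.03 0 [-0.24  0.34  2.08  0.62  0.04 -2.44] 6.3e-05
0.7 0 0 [-0.34  0.36  2.13  2.06  0.11 -3.96] 0.0
0.7 -0.03 0 [-0.43  0.37  2.11  1.69  0.15 -3.65] 0.0
0.7 -0.075 0 [-0.54  0.38  2.07  1.46  0.22 -3.51] 0.0
0.8 0.075 0.04 [-0.1   0.27  2.2   0.49 -0.14 -2.2 ] 0.0
0.8 0.075 0 [-0.1   0.37  2.17  0.32 -0.21 -2.03] 0.0
0.8 0.03 0 [-0.22  0.37  2.18 -0.09 -0.21 -1.72] 0.0
0.8 0 0 [-0.3   0.37  2.17 -0.35 -0.22 -1.51] 0.0
0.8 -0.03 0 [-0.38  0.38  2.17 -0.59 -0.23 -1.33] 0.0
0.8 -0.075 0 [-0.56  0.43  2.2   2.34  0.36 -4.41] 0.0
```

The model shows a lean of 0.7 runs joint 5 into its limit. A lean of 0.5 keeps j5 at 0.43 or more and still clears the brace by over 10 mm.

send_rows([
  {"jaw":0,"delta_pos":[0,-2,0],"dr":[0,0.05,0]},
  {"jaw":0,"delta_pos":[0,-2,0],"dr":[0,0.05,0]},
  {"jaw":0,"delta_pos":[0,-3,0],"dr":[0,0.05,0]},
  {"jaw":0,"delta_pos":[0,-2,0],"dr":[0,0.05,0]},
  {"jaw":0,"delta_pos":[0,0,0],"dr":[0,0,0]},
])

```text
t: 13.42
tool_pos: [0.4413, 0.059, 0.2026]
orientation: [3.136, 0.497, -3.108]
wrist_force: [-0.2, 0.0, -0.4]
gripper_width: 0.224
```

```bash
python3 -c "
from h import *
lean(led(-.007,.078,.027),.02,th=.5)"
```

```text
t 13.42 pos [0.4413 0.059  0.2026] rpy [ 3.136  0.497 -3.108] F [-0.2  0.  -0.4] w 0.224 j [-0.2   0.09  1.96  0.2   0.62 -1.94]
  delta [-39.8  -6.4  78.5] |88| dr [ 0.006 -0.003  0.   ]
```

```bash
python3 -c "
from h import *
lean(led(-.020,.078,.034),0,th=.5)"
```

```text
t 13.42 pos [0.4413 0.059  0.2026] rpy [ 3.136  0.497 -3.108] F [-0.2  0.  -0.4] w 0.224 j [-0.2   0.09  1.96  0.2   0.62 -1.94]
  delta [-31.8  -6.5  86.2] |92| dr [ 0.006 -0.003  0.   ]
```

send_rows([
  {"jaw":0,"delta_pos":[-4,-0.8,10.8],"dr":[0.006,-0.003,0]},
  {"jaw":0,"delta_pos":[-4,-0.8,10.8],"dr":[0,0,0]},
  {"jaw":0,"delta_pos":[-4,-0.8,10.8],"dr":[0,0,0]},
  {"jaw":0,"delta_pos":[-4,-0.8,10.8],"dr":[0,0,0]},
  {"jaw":0,"delta_pos":[-4,-0.8,10.8],"dr":[0,0,0]},
  {"jaw":0,"delta_pos":[-4,-0.8,10.8],"dr":[0,0,0]},
  {"jaw":0,"delta_pos":[-4,-0.8,10.8],"dr":[0,0,0]},
  {"jaw":0,"delta_pos":[-4,-0.8,10.8],"dr":[0,0,0]},
])

```text
t: 14.08
tool_pos: [0.5098, 0.0555, 0.1405]
orientation: [3.141, 0.501, -3.109]
wrist_force: [0.4, -0.4, -1.9]
gripper_width: 0.226
```

send_rows([
  {"jaw":0,"delta_pos":[0,0,0],"dr":[0,0,0]},
  {"jaw":0,"delta_pos":[0,0,0],"dr":[0,0,0]},
  {"jaw":0,"delta_pos":[0,0,0],"dr":[0,0,0]},
])

```text
t: 14.33
tool_pos: [0.5091, 0.055, 0.1411]
orientation: [3.141, 0.5, -3.109]
wrist_force: [0.5, -0.7, -1.0]
gripper_width: 0.223
```

```bash
python3 -c "
from h import *
lean(led(-.005,.078,.027),0,th=.5)
s=get_obs();R=Ro.from_euler('xyz',s['orientation']).as_matrix();X=s['tool_pos']+.123*R[:,2];print('tip',X,proj('side',X),s['torque'])
im=imaging.camera('side'); crop(im,190,170,300,270,7,'pics/s4.png',.5)
"
```

```text
t 14.33 pos [0.5091 0.055  0.1411] rpy [ 3.141  0.5   -3.109] F [ 0.5 -0.7 -1. ] w 0.223 j [-0.17  0.3   1.91  0.23  0.45 -1.95]
  delta [-11.5   0.3  13.3] |18| dr [ 0.  0. -0.]
tip [0.56801188 0.05702762 0.03313904] [227.19239587 238.06969413] [0.0074644  0.28859346 0.02600205]
```

View pics/s4.png

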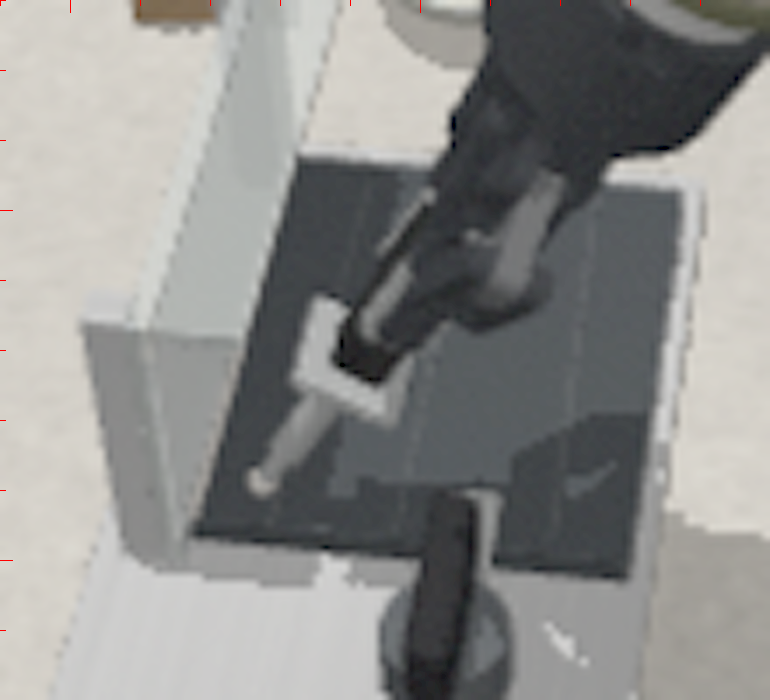

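Viewed 8. The tip is at (227.6,238.9), the tile corner on the joint at (217.9,246.4), and the far end of the joint at (232.6,192.4). I'll compare the joint line from both cameras.

```bash
python3 -c "
from h import *
print([led(0,y,.022).round(4) for y in(.09,-.09)])
print('side',[plane('side',p,.022).round(4) for p in((217.9,246.4),(232.6,192.4))])
print('top',[plane('top',p,.022).round(4) for p in((260.5,170.5),(325.9,169.5))])
print('tip side z.033',plane('side',(227.6,238.9),.033))
"
```

```text
[array([0.589, 0.07 , 0.022]), array([ 0.595, -0.11 ,  0.022])]
side [array([0.5866, 0.0765, 0.022 ]), array([ 0.5942, -0.1076,  0.022 ])]
top [array([0.5887, 0.0649, 0.022 ]), array([ 0.5937, -0.1103,  0.022 ])]
tip side z.033 [0.56650467 0.05923264 0.033     ]
```

send_rows([
  {"jaw":0,"delta_pos":[-1.8,0,2.1],"dr":[0,0,0]},
  {"jaw":0,"delta_pos":[-1.8,0,2.1],"dr":[0,0,0]},
  {"jaw":0,"delta_pos":[-1.8,0,2.1],"dr":[0,0,0]},
  {"jaw":0,"delta_pos":[-1.8,0,2.1],"dr":[0,0,0]},
  {"jaw":0,"delta_pos":[-1.8,0,2.1],"dr":[0,0,0]},
  {"jaw":0,"delta_pos":[0,0,0],"dr":[0,0,0]},
])

```text
t: 14.88
tool_pos: [0.5229, 0.0548, 0.1357]
orientation: [3.141, 0.5, -3.109]
wrist_force: [-0.7, 0.2, -1.0]
gripper_width: 0.229
```

send_rows([
  {"jaw":0,"delta_pos":[-1.2,0,1.3],"dr":[0,0,0]},
  {"jaw":0,"delta_pos":[-1.1,0,1.3],"dr":[0,0,0]},
  {"jaw":0,"delta_pos":[0,0,0],"dr":[0,0,0]},
])

```text
t: 15.13
tool_pos: [0.526, 0.055, 0.1346]
orientation: [3.142, 0.5, -3.109]
wrist_force: [0.8, -0.4, -0.7]
gripper_width: 0.224
```

```bash
cat >> h.py <<'E'
def where(th=.5,L=.123):
    s=get_obs();R=Ro.from_euler("xyz",s["orientation"]).as_matrix();X=s["tool_pos"]+L*R[:,2]
    c,sn=np.cos(.033),np.sin(.033);d=X-[.592,-.02,0];f=s["wrist_force"]
    print("t %.2f ledge tip mm %s  F ledge %s axial %.1f M %s j5 %.2f"%(s["t"],(1e3*np.array([c*d[0]+sn*d[1],-sn*d[0]+c*d[1],d[2]])).round(1),np.array([c*f[0]+sn*f[1],-sn*f[0]+c*f[1],f[2]]).round(1),-f@R[:,2],s["torque"].round(2),s["joints"][4]))
E
python3 -c "
from h import *
where();lean(led(-.005,.078,.027),-.004,th=.5)"
```

```text
t 15.13 ledge tip mm [-4.6 77.1 26.7]  F ledge [ 0.8 -0.4 -0.7] axial -1.0 M [0.09 0.23 0.01] j5 0.45
t 15.13 pos [0.526  0.055  0.1346] rpy [ 3.142  0.5   -3.109] F [ 0.8 -0.4 -0.7] w 0.224 j [-0.16  0.34  1.87  0.22  0.45 -1.94]
  delta [0.2 0.9 3.5] |4| dr [-0.    -0.    -0.001]
```

send_rows([
  {"jaw":0,"delta_pos":[0,0,1],"dr":[0,0,0]},
  {"jaw":0,"delta_pos":[0,0,1],"dr":[0,0,0]},
  {"jaw":0,"delta_pos":[0,0,0],"dr":[0,0,0]},
])

```text
t: 15.38
tool_pos: [0.5268, 0.055, 0.1329]
orientation: [3.142, 0.5, -3.109]
wrist_force: [-0.6, 0.5, 0.6]
gripper_width: 0.225
```

```bash
python3 -c "
from h import *
where()"
```

```text
t 15.38 ledge tip mm [-3.7 77.1 25. ]  F ledge [-0.6  0.6  0.6] axial 0.8 M [ 0.03  0.15 -0.  ] j5 0.44
```

send_rows([
  {"jaw":0,"delta_pos":[0,0,1],"dr":[0,0,0]},
  {"jaw":0,"delta_pos":[0,0,1],"dr":[0,0,0]},
  {"jaw":0,"delta_pos":[0,0,0],"dr":[0,0,0]},
])

```text
t: 15.63
tool_pos: [0.5277, 0.055, 0.1312]
orientation: [3.142, 0.5, -3.109]
wrist_force: [-0.2, -0.2, 0.1]
gripper_width: 0.228
```

```bash
python3 -c "
from h import *
where()
im=imaging.camera('side'); cv2.imwrite('pics/s5raw.png',im[:,:,::-1]); where()"
```

```text
t 15.63 ledge tip mm [-2.8 77.1 23.2]  F ledge [-0.2 -0.2  0.1] axial 0.2 M [0.04 0.19 0.03] j5 0.44
t 15.68 ledge tip mm [-2.8 77.1 23.3]  F ledge [ 0.  -0.1 -0.1] axial -0.1 M [-0.05  0.18  0.03] j5 0.44
```

```bash
python3 -c "
from h import *
F=[]
for i in range(6):
    a=imaging.camera('side');s=get_obs();R=Ro.from_euler('xyz',s['orientation']).as_matrix();F.append(np.r_[s['wrist_force'],-s['wrist_force']@R[:,2],s['torque']])
print(np.mean(F,0).round(2),np.std(F,0).round(2))
crop(a,200,210,260,260,12,'pics/s5.png',.5)"
```

```text
[-0.64 -0.06  1.25  1.41  0.    0.16 -0.01] [0.5  0.65 0.44 0.37 0.02 0.03 0.01]
```

View pics/s5.png

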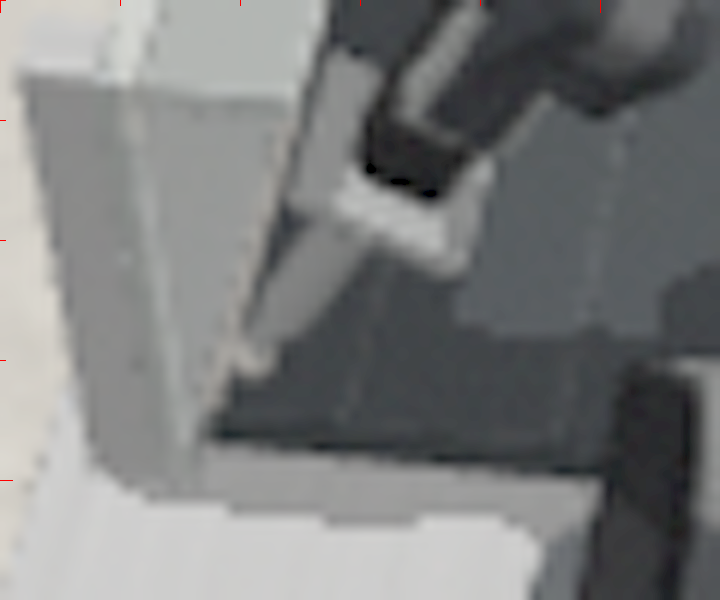

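Viewed 9. The tip sits at the joint line at (221,240). The net axial force is about 2.5 N. I'll check pane contact with a small sideways nudge.

send_rows([
  {"jaw":0,"delta_pos":[-1,0,0.1],"dr":[0,0,0]},
  {"jaw":0,"delta_pos":[-1,0,0.1],"dr":[0,0,0]},
  {"jaw":0,"delta_pos":[0,0,0],"dr":[0,0,0]},
])

```text
t: 16.23
tool_pos: [0.5296, 0.0551, 0.132]
orientation: [3.141, 0.5, -3.109]
wrist_force: [-0.4, 0.5, 1.5]
gripper_width: 0.227
```

```bash
cat >> h.py <<'E'
def favg(n=8):
    F=[]
    for i in range(n):
        imaging.camera('side');s=get_obs();R=Ro.from_euler('xyz',s['orientation']).as_matrix();F.append(np.r_[s['wrist_force'],-s['wrist_force']@R[:,2],s['torque']])
    print("F,axial,M",np.mean(F,0).round(2),np.std(F,0).round(2))
E
python3 -c "
from h import *
favg();where()"
```

```text
F,axial,M [-0.64  0.15  0.83  1.03  0.05  0.21  0.03] [0.52 0.63 0.7  0.59 0.03 0.03 0.02]
t 16.63 ledge tip mm [-1.  77.1 24.1]  F ledge [ 0.2 -0.2  1.6] axial 1.3 M [0.11 0.2  0.01] j5 0.44
```

```bash
python3 -c "
from h import *
a,b=[plane('side',p,.022)[:2] for p in((217.9,246.4),(232.6,192.4))]
n=np.array([-(b-a)[1],(b-a)[0]]);n/=np.linalg.norm(n);n*=np.sign(n[0])
for p in((221.0,240.0),):
  x=plane('side',p,.027)[:2];print('dist to joint mm',1e3*(x-a)@n)
a=imaging.camera('side');crop(a,200,210,260,260,12,'pics/s6.png',.5)"
```

```text
dist to joint mm -4.506065816169123
```

View pics/s6.png

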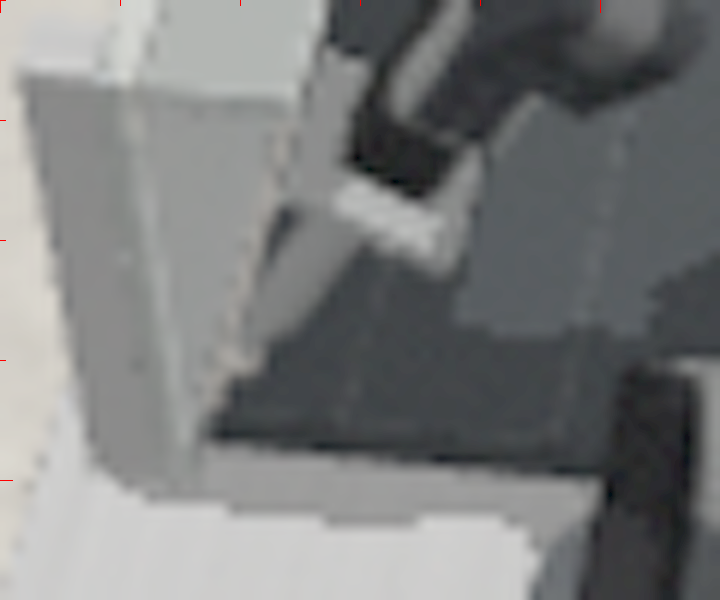

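Viewed 10. The tip is at (220,240) and still slides toward the pane freely, so I'll keep nudging it horizontally until Fx rises.

send_rows([
  {"jaw":0,"delta_pos":[-0.9,0,0.5],"dr":[0,0,0]},
  {"jaw":0,"delta_pos":[-0.9,0,0.5],"dr":[0,0,0]},
  {"jaw":0,"delta_pos":[0,0,0],"dr":[0,0,0]},
])

```text
t: 16.93
tool_pos: [0.5312, 0.0552, 0.1316]
orientation: [3.141, 0.498, -3.109]
wrist_force: [-2.3, -1.1, -0.5]
gripper_width: 0.229
```

```bash
python3 -c "
from h import *
favg(10);where()"
```

```text
F,axial,M [-2.71 -0.22 -0.31  1.03 -0.08  0.9  -0.03] [0.51 0.45 0.6  0.53 0.03 0.08 0.03]
t 17.43 ledge tip mm [ 0.7 77.2 23.8]  F ledge [-4.1 -0.5 -0.8] axial 1.3 M [-0.05  1.   -0.03] j5 0.44
```

Pane contact shows clearly now: My rose to 0.9 and Fx is about -3 N. The nib is at about 4.3 mm. I'm starting the pass at 3 mm per row (36 mm/s) with a slight back-off, and will check the moment as I go.

send_rows([
  {"jaw":0,"delta_pos":[0.2,-1.5,-0.1],"dr":[0,0,0]},
  {"jaw":0,"delta_pos":[0.2,-3,-0.1],"dr":[0,0,0]},
  {"jaw":0,"delta_pos":[0,-3,0],"dr":[0,0,0]},
  {"jaw":0,"delta_pos":[0,-3,0],"dr":[0,0,0]},
  {"jaw":0,"delta_pos":[0,-3,0],"dr":[0,0,0]},
  {"jaw":0,"delta_pos":[0,-3,0],"dr":[0,0,0]},
])

```text
t: 17.93
tool_pos: [0.5316, 0.0383, 0.1319]
orientation: [3.141, 0.5, -3.11]
wrist_force: [-2.6, 2.0, 1.0]
gripper_width: 0.223
```

```bash
python3 -c "
from h import *
where()"
```

```text
t 17.93 ledge tip mm [ 0.5 60.3 24. ]  F ledge [-2.6  2.1  1. ] axial 2.1 M [0.58 0.93 0.26] j5 0.45
```

send_rows([
  {"jaw":0,"delta_pos":[0.1,-3,0],"dr":[0,0,0]},
  {"jaw":0,"delta_pos":[0.1,-3,0],"dr":[0,0,0]},
  {"jaw":0,"delta_pos":[0.1,-3,0],"dr":[0,0,0]},
  {"jaw":0,"delta_pos":[0.1,-3,0],"dr":[0,0,0]},
  {"jaw":0,"delta_pos":[0,-3,0],"dr":[0,0,0]},
  {"jaw":0,"delta_pos":[0,-3,0],"dr":[0,0,0]},
  {"jaw":0,"delta_pos":[0,-3,0],"dr":[0,0,0]},
  {"jaw":0,"delta_pos":[0,-3,0],"dr":[0,0,0]},
])

```text
t: 18.6
tool_pos: [0.5322, 0.0143, 0.1319]
orientation: [-3.142, 0.5, -3.109]
wrist_force: [-1.3, 2.3, 1.1]
gripper_width: 0.224
```

```bash
python3 -c "
from h import *
where()"
```

```text
t 18.60 ledge tip mm [ 0.3 36.2 23.9]  F ledge [-1.2  2.4  1.1] axial 1.6 M [0.49 0.64 0.27] j5 0.46
```

send_rows([
  {"jaw":0,"delta_pos":[0,-3,0],"dr":[0,0,0]},
  {"jaw":0,"delta_pos":[0,-3,0],"dr":[0,0,0]},
  {"jaw":0,"delta_pos":[0,-3,0],"dr":[0,0,0]},
  {"jaw":0,"delta_pos":[0,-3,0],"dr":[0,0,0]},
  {"jaw":0,"delta_pos":[0,-3,0],"dr":[0,0,0]},
  {"jaw":0,"delta_pos":[0,-3,0],"dr":[0,0,0]},
  {"jaw":0,"delta_pos":[0,-3,0],"dr":[0,0,0]},
  {"jaw":0,"delta_pos":[0,-3,0],"dr":[0,0,0]},
])

```text
t: 19.27
tool_pos: [0.5329, -0.0096, 0.1318]
orientation: [-3.141, 0.5, -3.109]
wrist_force: [-1.8, 1.6, 0.8]
gripper_width: 0.226
```

```bash
python3 -c "
from h import *
where()"
```

```text
t 19.27 ledge tip mm [ 0.2 12.2 23.9]  F ledge [-1.8  1.7  0.8] axial 1.5 M [0.47 0.47 0.25] j5 0.48
```

send_rows([
  {"jaw":0,"delta_pos":[-0.1,-3,0],"dr":[0,0,0]},
  {"jaw":0,"delta_pos":[-0.1,-3,0],"dr":[0,0,0]},
  {"jaw":0,"delta_pos":[-0.1,-3,0.1],"dr":[0,0,0]},
  {"jaw":0,"delta_pos":[-0.1,-3,0],"dr":[0,0,0]},
  {"jaw":0,"delta_pos":[-0.1,-3,0.1],"dr":[0,0,0]},
  {"jaw":0,"delta_pos":[0,-3,0],"dr":[0,0,0]},
  {"jaw":0,"delta_pos":[0,-3,0],"dr":[0,0,0]},
  {"jaw":0,"delta_pos":[0,-3,0],"dr":[0,0,0]},
])

```text
t: 19.93
tool_pos: [0.5341, -0.0335, 0.1318]
orientation: [3.141, 0.5, -3.109]
wrist_force: [-2.4, 2.0, 0.1]
gripper_width: 0.224
```

```bash
python3 -c "
from h import *
where()"
```

```text
t 19.93 ledge tip mm [  0.6 -11.6  23.8]  F ledge [-2.3  2.1  0.1] axial 1.2 M [0.49 0.57 0.29] j5 0.50
```

Still touching both surfaces, so I'll carry on with the same small drift.

send_rows([
  {"jaw":0,"delta_pos":[-0.1,-3,0],"dr":[0,0,0]},
  {"jaw":0,"delta_pos":[-0.1,-3,0],"dr":[0,0,0]},
  {"jaw":0,"delta_pos":[-0.1,-3,0.1],"dr":[0,0,0]},
  {"jaw":0,"delta_pos":[-0.1,-3,0],"dr":[0,0,0]},
  {"jaw":0,"delta_pos":[-0.1,-3,0.1],"dr":[0,0,0]},
  {"jaw":0,"delta_pos":[0,-3,0],"dr":[0,0,0]},
  {"jaw":0,"delta_pos":[0,-3,0],"dr":[0,0,0]},
  {"jaw":0,"delta_pos":[0,-3,0],"dr":[0,0,0]},
])

```text
t: 20.6
tool_pos: [0.5353, -0.0574, 0.1318]
orientation: [3.141, 0.499, -3.109]
wrist_force: [-3.0, 2.3, -0.1]
gripper_width: 0.222
```

```bash
python3 -c "
from h import *
where()"
```

```text
t 20.60 ledge tip mm [  1.  -35.6  23.8]  F ledge [-2.9  2.4 -0.1] axial 1.3 M [0.63 0.93 0.31] j5 0.52
```

send_rows([
  {"jaw":0,"delta_pos":[0,-3,0],"dr":[0,0,0]},
  {"jaw":0,"delta_pos":[0,-3,0],"dr":[0,0,0]},
  {"jaw":0,"delta_pos":[0,-3,0],"dr":[0,0,0]},
  {"jaw":0,"delta_pos":[0,-3,0],"dr":[0,0,0]},
  {"jaw":0,"delta_pos":[0,-3,0],"dr":[0,0,0]},
  {"jaw":0,"delta_pos":[0,-3,0],"dr":[0,0,0]},
  {"jaw":0,"delta_pos":[0,-3,0],"dr":[0,0,0]},
  {"jaw":0,"delta_pos":[0,-3,0],"dr":[0,0,0]},
])

```text
t: 21.27
tool_pos: [0.5362, -0.0815, 0.1319]
orientation: [3.142, 0.5, -3.109]
wrist_force: [-3.0, 2.8, 0.1]
gripper_width: 0.224
```

```bash
python3 -c "
from h import *
where()"
```

```text
t 21.27 ledge tip mm [  1.1 -59.7  23.9]  F ledge [-2.9  2.9  0.1] axial 1.5 M [0.53 1.   0.37] j5 0.54
```

send_rows([
  {"jaw":0,"delta_pos":[0,-3,0],"dr":[0,0,0]},
  {"jaw":0,"delta_pos":[0,-3,0],"dr":[0,0,0]},
  {"jaw":0,"delta_pos":[0,-3,0],"dr":[0,0,0]},
  {"jaw":0,"delta_pos":[0,-3,0],"dr":[0,0,0]},
  {"jaw":0,"delta_pos":[0,-3,0],"dr":[0,0,0]},
  {"jaw":0,"delta_pos":[0,-1.5,0],"dr":[0,0,0]},
  {"jaw":0,"delta_pos":[0,0,0],"dr":[0,0,0]},
])

```text
t: 21.85
tool_pos: [0.5369, -0.0983, 0.1319]
orientation: [-3.141, 0.5, -3.11]
wrist_force: [-2.7, 0.1, -1.4]
gripper_width: 0.225
```

```bash
python3 -c "
from h import *
where()"
```

```text
t 21.85 ledge tip mm [  1.3 -76.6  24. ]  F ledge [-2.7  0.2 -1.4] axial 0.1 M [0.05 1.06 0.1 ] j5 0.56
```

send_rows([
  {"jaw":0,"delta_pos":[4,0,-5],"dr":[0,0,0]},
  {"jaw":0,"delta_pos":[8,0,-9],"dr":[0,0,0]},
  {"jaw":0,"delta_pos":[6,0,-14],"dr":[0,0,0]},
  {"jaw":0,"delta_pos":[7,0,-18],"dr":[0,0,0]},
  {"jaw":0,"delta_pos":[7,0,-20],"dr":[0,0,0]},
  {"jaw":0,"delta_pos":[7,0,-20],"dr":[0,0,0]},
  {"jaw":0,"delta_pos":[7,0,-30],"dr":[0,0,0]},
  {"jaw":0,"delta_pos":[5,0,-30],"dr":[0,0,0]},
])

```text
t: 22.52
tool_pos: [0.4204, -0.1011, 0.2363]
orientation: [-3.141, 0.5, -3.109]
wrist_force: [0.5, -0.1, -0.9]
gripper_width: 0.224
```

send_rows([
  {"jaw":0,"delta_pos":[0,10,0],"dr":[0,0.1,0]},
  {"jaw":0,"delta_pos":[0,20,0],"dr":[0,0.1,0]},
  {"jaw":0,"delta_pos":[0,20,0],"dr":[0,0.1,0]},
  {"jaw":0,"delta_pos":[0,20,0],"dr":[0,0.1,0]},
  {"jaw":0,"delta_pos":[0,20,0],"dr":[0,0.1,0]},
  {"jaw":0,"delta_pos":[0,20,0],"dr":[0,0,-0.09]},
  {"jaw":0,"delta_pos":[0,20,0],"dr":[0,0,-0.085]},
  {"jaw":0,"delta_pos":[0,10,0],"dr":[0,0,0]},
])

```text
t: 23.18
tool_pos: [0.4135, 0.0397, 0.2359]
orientation: [3.141, 0.001, -2.93]
wrist_force: [0.1, -0.9, -0.4]
gripper_width: 0.227
```

```bash
python3 -c "
from h import *
to([.4169,.3185,.272],[np.pi,0,-2.932])"
```

```text
t 23.18 pos [0.4135 0.0397 0.2359] rpy [ 3.141e+00  1.000e-03 -2.930e+00] F [ 0.1 -0.9 -0.4] w 0.227 j [-0.19  0.16  1.66  0.    1.32 -1.97]
  delta [-62.  271.9 -35.9] |281| dr [0.    0.001 0.002]
```

send_rows([
  {"jaw":0,"delta_pos":[-5,15,-9],"dr":[0,0,0.002]},
  {"jaw":0,"delta_pos":[-5,24,-9],"dr":[0,0,0]},
  {"jaw":0,"delta_pos":[-5,25,-9],"dr":[0,0,0]},
  {"jaw":0,"delta_pos":[-5,25,-9],"dr":[0,0,0]},
  {"jaw":0,"delta_pos":[-6,25,0],"dr":[0,0,0]},
  {"jaw":0,"delta_pos":[-6,25,0],"dr":[0,0,0]},
  {"jaw":0,"delta_pos":[-6,25,0],"dr":[0,0,0]},
  {"jaw":0,"delta_pos":[-6,25,0],"dr":[0,0,0]},
])

```text
t: 23.85
tool_pos: [0.4183, 0.2328, 0.2721]
orientation: [3.141, 0.001, -2.94]
wrist_force: [1.1, 0.1, -0.0]
gripper_width: 0.227
```

send_rows([
  {"jaw":0,"delta_pos":[-6,25,0],"dr":[0,0,0]},
  {"jaw":0,"delta_pos":[-5,25,0],"dr":[0,0,0]},
  {"jaw":0,"delta_pos":[-5,20,0],"dr":[0,0,0]},
  {"jaw":0,"delta_pos":[-2,13,0],"dr":[0,0,0]},
  {"jaw":0,"delta_pos":[0,0,0],"dr":[0,0,0]},
  {"jaw":0,"delta_pos":[0,0,0],"dr":[0,0,0]},
])

```text
t: 24.35
tool_pos: [0.4192, 0.3166, 0.2717]
orientation: [-3.142, -0.0, -2.937]
wrist_force: [-0.4, -0.5, -1.4]
gripper_width: 0.228
```

```bash
python3 -c "
from h import *
to([.4169,.3185,.1535],[np.pi,0,-2.932])
s=get_obs();X=s['tool_pos']
for d in(.053,.065,.123):print(proj('side',X-[0,0,d]).round(1))
im=imaging.camera('side'); crop(im,230,250,340,390,4.2,'pics/s7.png',.5)"
```

```text
t 24.35 pos [0.4192 0.3166 0.2717] rpy [-3.142 -0.    -2.937] F [-0.4 -0.5 -1.4] w 0.228 j [ 0.42  0.32  1.32 -0.    1.49 -1.35]
  delta [  1.8   2.3 118.2] |118| dr [-0.    -0.    -0.005]
[271.4 300.6]
[271.4 304.6]
[271.4 322.5]
```

View pics/s7.png

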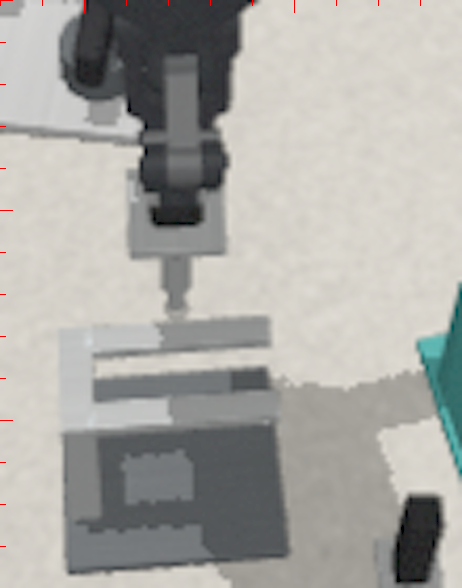

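Viewed 11. The scraper hangs straight below the gripper with its tip at (272,325), above the open slot. I'm lowering it to the pose it was picked from.

send_rows([
  {"jaw":0,"delta_pos":[1.8,2.3,8],"dr":[0,0,0]},
  {"jaw":0,"delta_pos":[0,0,12],"dr":[0,0,0]},
  {"jaw":0,"delta_pos":[0,0,14],"dr":[0,0,0]},
  {"jaw":0,"delta_pos":[0,0,16],"dr":[0,0,0]},
  {"jaw":0,"delta_pos":[0,0,16],"dr":[0,0,0]},
  {"jaw":0,"delta_pos":[0,0,16],"dr":[0,0,0]},
  {"jaw":0,"delta_pos":[0,0,14],"dr":[0,0,0]},
  {"jaw":0,"delta_pos":[0,0,10],"dr":[0,0,0]},
])

```text
t: 25.07
tool_pos: [0.4165, 0.3178, 0.164]
orientation: [-3.141, -0.002, -2.938]
wrist_force: [0.0, 0.1, -1.4]
gripper_width: 0.227
```

send_rows([
  {"jaw":0,"delta_pos":[0,0,4],"dr":[0,0,0]},
  {"jaw":0,"delta_pos":[0,0,2],"dr":[0,0,0]},
  {"jaw":0,"delta_pos":[0,0,2],"dr":[0,0,0]},
  {"jaw":0,"delta_pos":[0,0,0],"dr":[0,0,0]},
])

```text
t: 25.4
tool_pos: [0.4171, 0.3188, 0.1578]
orientation: [3.141, 0.0, -2.937]
wrist_force: [-0.3, -0.7, -1.2]
gripper_width: 0.229
```

```bash
python3 -c "
from h import *
to([.4169,.3185,.1535],[np.pi,0,-2.932]);print(get_obs()['torque'])"
```

```text
t 25.40 pos [0.4171 0.3188 0.1578] rpy [ 3.141  0.    -2.937] F [-0.3 -0.7 -1.2] w 0.229 j [ 0.43  0.43  1.52  0.    1.2  -1.35]
  delta [ 0.3 -0.2  4.3] |4| dr [ 0.     0.    -0.005]
[ 0.03174466 -0.01083941  0.00194863]
```

send_rows([
  {"jaw":0,"delta_pos":[0,0,1.5],"dr":[0,0,0]},
  {"jaw":0,"delta_pos":[0,0,1.5],"dr":[0,0,0]},
  {"jaw":0,"delta_pos":[0,0,0],"dr":[0,0,0]},
])

```text
t: 25.65
tool_pos: [0.417, 0.3189, 0.1546]
orientation: [3.141, -0.0, -2.936]
wrist_force: [-0.2, -0.1, -0.7]
gripper_width: 0.224
```

send_rows([
  {"jaw":0,"delta_pos":[0,0,1],"dr":[0,0,0]},
  {"jaw":0,"delta_pos":[0,0,0],"dr":[0,0,0]},
])

```text
t: 25.82
tool_pos: [0.417, 0.319, 0.1536]
orientation: [3.141, -0.0, -2.936]
wrist_force: [0.7, 0.3, -1.4]
gripper_width: 0.227
```

send_rows([
  {"jaw":0,"delta_pos":[0,0,0.7],"dr":[0,0,0]},
  {"jaw":0,"delta_pos":[0,0,0.7],"dr":[0,0,0]},
  {"jaw":0,"delta_pos":[0,0,0],"dr":[0,0,0]},
])

```text
t: 26.07
tool_pos: [0.417, 0.3191, 0.1532]
orientation: [3.141, 0.001, -2.936]
wrist_force: [-3.9, -1.7, 8.0]
gripper_width: 0.227
```

Seated at z = 0.1532, the same height as at pick-up. Releasing and lifting clear.

send_rows([
  {"jaw":0.27,"delta_pos":[0,0,-0.5],"dr":[0,0,0]},
  {"jaw":0.35,"delta_pos":[0,0,0],"dr":[0,0,0]},
  {"jaw":0.5,"delta_pos":[0,0,0],"dr":[0,0,0]},
  {"jaw":0.7,"delta_pos":[0,0,0],"dr":[0,0,0]},
  {"jaw":1,"delta_pos":[0,0,0],"dr":[0,0,0]},
  {"jaw":1,"delta_pos":[0,0,0],"dr":[0,0,0]},
  {"jaw":1,"delta_pos":[0,0,0],"dr":[0,0,0]},
  {"jaw":1,"delta_pos":[0,0,0],"dr":[0,0,0]},
])

```text
t: 26.73
tool_pos: [0.417, 0.3189, 0.1527]
orientation: [3.142, -0.0, -2.936]
wrist_force: [0.5, -0.2, 0.0]
gripper_width: 1.0
```

send_rows([
  {"jaw":1,"delta_pos":[0,0,-10],"dr":[0,0,0]},
  {"jaw":1,"delta_pos":[0,0,-20],"dr":[0,0,0]},
  {"jaw":1,"delta_pos":[0,0,-25],"dr":[0,0,0]},
  {"jaw":1,"delta_pos":[0,0,-25],"dr":[0,0,0]},
  {"jaw":1,"delta_pos":[0,0,-25],"dr":[0,0,0]},
  {"jaw":1,"delta_pos":[0,0,-25],"dr":[0,0,0]},
  {"jaw":1,"delta_pos":[0,0,-10],"dr":[0,0,0]},
  {"jaw":1,"delta_pos":[0,0,0],"dr":[0,0,0]},
])

```text
t: 27.4
tool_pos: [0.4176, 0.3193, 0.2952]
orientation: [3.14, 0.005, -2.936]
wrist_force: [0.0, -0.2, -0.8]
gripper_width: 1.002
```

```bash
python3 -c "
from h import *
print(get_obs()['tool_pos'],get_obs()['wrist_force'],get_obs()['gripper_width'])
im=imaging.camera('side'); crop(im,180,190,360,390,2.9,'pics/s8.png',.6)"
```

```text
[0.41764479 0.31925637 0.29523159] [ 0.04711189 -0.22653253 -0.75330222] 1.001799221483558
```

View pics/s8.png

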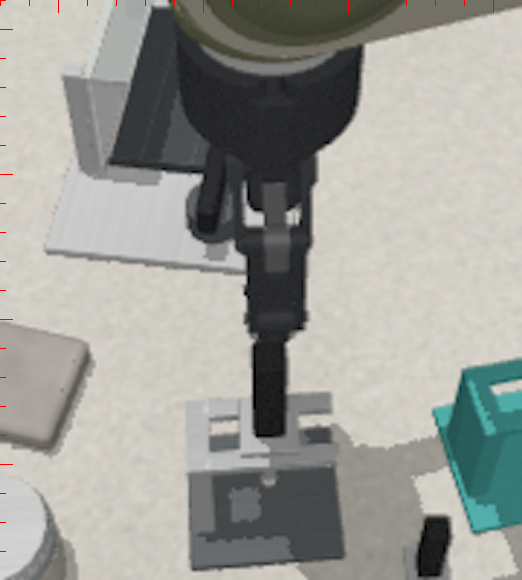

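Viewed 12. The scraper hangs upright in its fork with the handle at (273,323) and the collar on the prongs. The wing at (252,255) is still in the locked direction, and the gripper is clear above. Handing in.

```bash
python3 -c "
from bench import robot
print(robot.job_done())"
```

```text
the job is handed in; nothing more can be done
None
```

I turned the clamp clockwise until it locked, ran the scraper along the joint, hung it back in its fork, and handed the job in at about 27.5 s.

- **The pass:** it went from y ≈ +77 to −77 mm by my ledge estimate, at 36 mm/s, leaning about 0.5 rad to get under the brace strip. I first planned 0.7 rad, but that would have run joint 5 into its limit.
- **Pressing force:** readings stayed light, at most about 3–4 N sideways. They put the tip about 4 mm in, with single noisy readings between roughly 2.5 and 6.5 mm. I could not read the nib directly.
- **Contact:** the force and moment on the wrist showed the tip touching the pane at every check along the way. The pane turned out about 5 mm farther away than the cameras suggested, so I found it by touch before starting the pass.
- **Last checks:** the final picture shows the scraper upright in the fork with its collar on the prongs, seated at the same height it was picked from. The wing is still in the locked position and the gripper is clear.
- **Not checked:** I did not measure the other goods again. The stone and the look-alikes look undisturbed in the final picture. I took care to keep the path clear of everything, but the dish, jar, tin, hide and carton were not checked at the end.

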